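Close up the glaze pot and tub after spraying

ROBOT

A 6-joint arm with a two-finger parallel gripper is mounted at the origin on the work surface. World frame = base frame: x ahead of the robot, y to its left, z up, the work surface at z = 0. Lengths are in m, angles in rad, forces in N, time in s.
With the tool pointing down it reaches from about 0.275 to 0.75 m from the base axis. Payload 10.2 kg.
Tool frame: the origin (TCP) lies midway between the tips of the shut fingers; the grasp point (between the pads) lies 19 mm behind it (env.hold_point_z is the distance from the TCP to the grasp point, in m); z points along the fingers, y is the line along which they close (so a half turn about z gives the same grasp; the last joint's range is limited). The gripper opens to 85 mm and grips with 20 to 120 N. Pads are 22 mm wide; open, the fingers measure 114 mm over their backs; the gripper's body (76 mm by 85 mm) begins 54 mm behind the grasp point. The pads swing forward as they close: fully open they stand 13 mm farther back than shut.
Start: joints at [-1.411, 0.313, 1.498, -0, 1.331, -0.223], TCP at [0.196, -0.487, 0.231] pointing down, gripper open.
Joint ranges: [-2.94, 2.94], [-0.97, 2.17], [0.19, 2.56], [-1.23, 4.37], [0.02, 3.11], [-2.88, 2.88]. Speed limits (rad/s): [2.39, 2.39, 3.01, 3.14, 3.14, 3.14].

INTERFACE

Orientations are given as a unit quaternion [x, y, z, w].
In Python, from bench import env, kinematics, monitor, eyes, job gives the robot as it stands. The module is installed in compiled form; this text tells all that it offers. Calls block until the motion is done:
- env.reach(position, orientation): joint-space move of the TCP to a pose.
- env.movel(position, velocity=0.15, frame=None, guard=None): straight line of the TCP; frame=None keeps the orientation; velocity is the mean speed in m/s. With guard (N) it stops when the force on the tool has changed by that much, and returns True; else False.
- env.set_joints(angles): joint-space move.
- env.release() and env.close_gripper(effort=None): open the fingers fully, or close them until they stop; effort is the grip in N (None keeps the last).
- env.hold(seconds).
- kinematics.ik(position, orientation): joint angles nearest the present ones, or None.
- monitor.sense(): the state.
- eyes.grab_frame(name): name is "side" or "top"; returns a dict with "frame" (400x640x3 uint8, red, green, blue), "mtx" (3x3 intrinsics, pixels), "k1" (the pictures are not rectified: a ray, as slopes to the right and down, at radius r is drawn at 1 + k1 r^2 times it, then the intrinsics apply), "view" (4x4, takes a point from world to camera coordinates). Camera axes: x right, y down, z forward; pixel columns grow to the right and rows downward; lengths in m; the calibration is good to about 2 mm. A picture is of the moment at which its call begins. There is no depth.
A pose or a line that the arm cannot do raises env.MotionError and nothing moves.
- job.hand_in(): hands the job in; it is judged then, once.
The state is a dict: "clock": time; "joints": joint angles; "qvel": joint speeds; "joint_efforts": joint torques, N m; "position": TCP position; "ee_rot": TCP orientation; "contact_force": force on the tool from outside, world axes, zero at the start; "ft_torque": the same for the moment, N m; "finger_gap": opening from 0.0 (shut) to 1.0 (fully open); "gripper_force": force on a finger pad.
Only numpy, scipy, OpenCV 4.12 (cv2) and the standard library are available. Lean on these libraries where they do the work, as an engineer would, in place of code of your own. Each camera call takes 0.05 s, during which the arm holds its last target. There are 200 camera calls.

TASK

Close up the glaze after spraying: raise the hold-down lever of the blue spray pot out of the way, put the loose aluminium lid on the pot and press it fully home so that no orange seal shows, and only then lower the lever until it lies level over the lid. Also, at any time, press the blue lid of the white stock tub, which stands proud, fully down. Leave the cups and the glaze jar where they stand, and let go of everything at the end.

Things in the scene. Friction and masses are not known exactly. Their poses are not given: they have to be found in the camera images.
- pot: Blue round spray pot, fixed, 124 mm outer diameter, rim 100 mm above the table, mouth 104 mm wide. Origin: centre of its underside; z up. A dark steel pivot head (26 x 104 mm, two cheeks 132 mm high) stands at its +x side, away from the robot at yaw 0; the lever turns there about a level axis along pot y through (0.082, 0, 0.117) m in the pot's frame.
- pot_mouth (a point): Centre of the pot's rim plane, 100 mm above the table; its axes are the pot's.
- seal (a joint): The pot's orange sliding seal ring, 121 mm diameter: 0 = 10 mm proud of the rim, 0.010 m = pushed fully down, flush with the rim. Needs about 9 N and stays where left. The lid's flange lies on it and is home when it meets the rim.
- lever (a joint): Hold-down lever: a fork of two 12 mm steel bars, 72 mm apart, joined at the end, 192 mm from the pivot, by a red round cross bar (16 mm diameter, 60 mm free). 0 = level over the pot, 1.57 = upright, 1.9 = stop, leaning away. Stiff (about 3 N at the cross bar), stays where left. Level, its bars pass 3 mm above the flange of a lid that is home, either side of the knob.
- lever_grip (a point): Middle of the lever's red cross bar; level, it is at (-0.110, 0, 0.117) m in the pot's frame. The cross bar lies along pot y.
- lid: Loose round aluminium lid of the pot, 0.25 kg, plug down on the table. Origin: centre of the plug's underside, z up. Plug 89 mm diameter, 14 mm high; flange 124 mm diameter, 8 mm thick (top at 22 mm); central black round knob 34 mm diameter, 34 mm high (top at 56 mm). On the unpressed seal its origin is 96 mm above the table, home 86 mm.
- tub: White stock tub, fixed, 100 x 120 mm (x, y) and 80 mm high, under a blue lid with a white centre panel. Origin: centre of its underside on the table.
- tub_lid (a joint): The blue lid (108 x 128 mm, 12 mm thick): 0 = 10 mm proud, an orange band showing below it, 0.010 m = fully down. It needs about 9 N, pressed near the middle, and stays where it is left.
- tub_lid_top (a point): Middle of the blue lid's top, 92.5 mm above the table when fully down, 102.5 mm at joint value 0.
- other_tub: Bystander: a like tub with a green lid that is already fully down (top at 92 mm); fixed. Origin: centre of its underside.
- cup_pink: Bystander: a bulging ceramic cup, terracotta with a white belt, 82 mm wide, 78 mm tall, open on top; origin: centre of its underside. Leave it where it stands.
- cup_grey: Bystander: a bulging ceramic cup, grey with a white belt, 82 mm wide, 78 mm tall, open on top; origin: centre of its underside. Leave it where it stands.
- cup_white: Bystander: a bulging ceramic cup, white, 82 mm wide, 78 mm tall, open on top; origin: centre of its underside. Leave it where it stands.
- jar: Bystander: small glaze jar, 68 mm diameter, 85 mm tall, orange label, white cap; origin: centre of its underside. Leave it where it stands.

How it is judged:
By the outcome, as a careful person would: the job done as asked, in the order asked, and still so for the second after the job is handed in, with the robot touching nothing.
It also fails if it takes over 72 s, if anything falls off the work surface, if the arm or the gripper's body presses on something with over 40 N, if the wrist force passes 120 N, or if a joint passes its speed limit or range.

## Working session

There is one attempt and no reset: what is moved stays moved. The work goes in short steps, each a Python script; the robot and the scene stay as the last script left them, time stands still between calls to the robot, and variables do not carry over. Pictures are saved under pics/ and viewed, at most 10 in all, crops included, and the job is handed in when it is done.

```bash
mkdir -p pics; python3 - <<'E'
from bench import env, kinematics, monitor, eyes, job
import cv2, numpy as np
np.set_printoptions(precision=4,suppress=True)
for n in("side","top"):
    d=eyes.grab_frame(n); cv2.imwrite(f"pics/{n}0.png",d["frame"][:,:,::-1]); np.savez(f"pics/{n}0.npz",**d)
    print(n,d["mtx"],d["k1"],d["view"],sep="\n")
s=monitor.sense();print(s)
E
```

```text
side
[[365.5526   0.     323.7401]
 [  0.     365.5526 198.1263]
 [  0.       0.       1.    ]]
-0.08543201257312623
[[-0.7857 -0.6185  0.0114  0.4909]
 [-0.3562  0.4374 -0.8257  0.2629]
 [ 0.5057 -0.6528 -0.564   0.9277]
 [ 0.      0.      0.      1.    ]]
top
[[464.7224   0.     319.3374]
 [  0.     464.7224 199.72  ]
 [  0.       0.       1.    ]]
-0.08518054761082873
[[ 0.053  -0.9986 -0.0036  0.0081]
 [-0.9777 -0.0512 -0.2038  0.6202]
 [ 0.2033  0.0143 -0.979   1.3461]
 [ 0.      0.      0.      1.    ]]
{'clock': 0.1, 'joints': array([-1.4114,  0.3134,  1.4984, -0.    ,  1.331 , -0.2234]), 'qvel': array([-0.0017, -0.0014, -0.0036,  0.0003, -0.0017, -0.001 ]), 'joint_efforts': array([  0.0028, -41.2898, -26.0143,  -0.0001,   0.003 ,  -0.    ]), 'position': array([ 0.196 , -0.4868,  0.2308]), 'ee_rot': array([ 0.9817,  0.1902,  0.    , -0.0006]), 'contact_force': array([0.2147, 0.6476, 0.5165]), 'ft_torque': array([-0.0006,  0.0447,  0.0554]), 'gripper_force': 0.0, 'finger_gap': 0.9960633878699249}
```

View pics/side0.png

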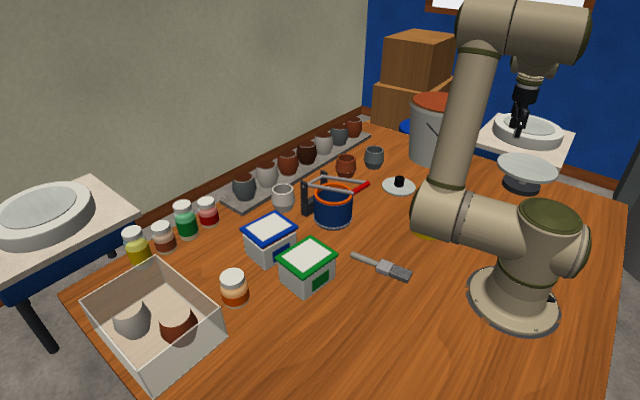

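View pics/top0.png

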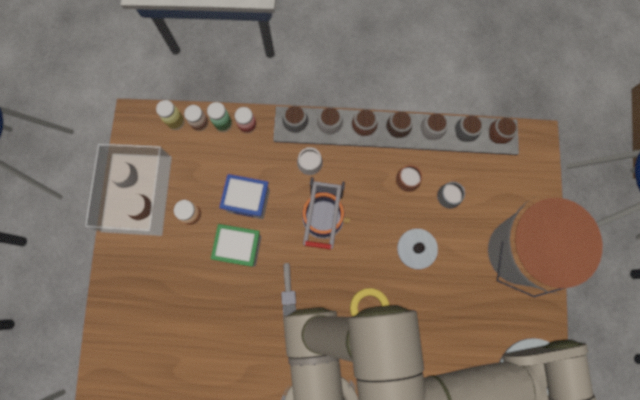

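The views show the pot at about top(323,213), its red cross bar at top(318,245)/side(361,188), the lid at top(418,248), and the blue tub lid at top(244,196). White, pink and grey cups stand at top(310,160), (409,178) and (452,194), and the jar at top(185,211).

```bash
cat > h.py <<'E'
import cv2, numpy as np
np.set_printoptions(precision=4,suppress=True)
def ray(d,uv):
    K=np.array(d["mtx"]);V=np.array(d["view"])
    n=cv2.undistortPoints(np.array([[uv]],float),K,np.array([float(d["k1"]),0,0,0]))[0,0]
    R=V[:3,:3];return -R.T@V[:3,3],R.T@np.array([n[0],n[1],1.])
def plane(d,uv,z):
    o,r=ray(d,uv);return o+r*(z-o[2])/r[2]
def tri(d1,u1,d2,u2):
    a,r=ray(d1,u1);b,s=ray(d2,u2)
    t=np.linalg.lstsq(np.c_[r,-s],b-a,rcond=None)[0];p,q=a+r*t[0],b+s*t[1]
    return (p+q)/2,np.linalg.norm(p-q)
def blobs(d,lo,hi,box,n=1):
    "largest contours of an HSV range within box x0,y0,x1,y1"
    x0,y0,x1,y1=box;h=cv2.cvtColor(np.ascontiguousarray(d["frame"][y0:y1,x0:x1]),cv2.COLOR_RGB2HSV)
    m=cv2.inRange(h,np.array(lo),np.array(hi))
    c=cv2.findContours(m,cv2.RETR_EXTERNAL,cv2.CHAIN_APPROX_NONE)[0]
    return [k[:,0]+[x0,y0] for k in sorted(c,key=cv2.contourArea)[::-1][:n]],m
E
python3 - <<'E'
from h import *
T=dict(np.load("pics/top0.npz"));S=dict(np.load("pics/side0.npz"))
ct=lambda c:np.array(cv2.minAreaRect(c.astype(np.float32))[0])
def show(n,d,lo,hi,box,z=None):
    c,m=blobs(d,lo,hi,box);c=c[0];r=cv2.minAreaRect(c.astype(np.float32))
    print(n,"n",len(c),"rect",np.array(r[0]),np.array(r[1]),r[2],"world",plane(d,r[0],z) if z is not None else "");return c
rt=show("redT",T,[0,180,120],[5,255,255],(295,230,345,260))
rs=show("redS",S,[0,180,120],[5,255,255],(340,175,380,205))
print("bar",tri(T,ct(rt),S,ct(rs)))
for n,d,c in(("T",T,rt),("S",S,rs)):
    b=cv2.boxPoints(cv2.minAreaRect(c.astype(np.float32)));print(n,b.ravel())
o,m=blobs(T,[6,150,150],[14,255,255],(295,185,350,245),9)
# remaining: pixels to circle on z=.11
p=np.vstack([k for k in o if len(k)>5]);W=np.array([plane(T,q,.11)[:2] for q in p])
print("seal",cv2.minEnclosingCircle(W.astype(np.float32)),[len(k) for k in o])
k=show("knob",T,[0,0,0],[180,255,70],(405,235,435,262),.054)
print(cv2.minEnclosingCircle(np.array([plane(T,q,.056)[:2] for q in k],np.float32)))
l,_=blobs(T,[80,0,120],[125,80,255],(390,220,450,280));W=np.array([plane(T,q,.022)[:2] for q in l[0]],np.float32)
print("lid",cv2.minEnclosingCircle(W),cv2.fitEllipse(W))
ks=show("knobS",S,[0,0,0],[180,255,70],(388,170,412,194))
b=show("tub",T,[105,120,80],[125,255,255],(210,165,280,225),.1025)
print([plane(T,q,.1025) for q in cv2.boxPoints(cv2.minAreaRect(b.astype(np.float32)))])
w=show("panel",T,[0,0,150],[180,60,255],(220,172,268,214),.1025)
for n,box in(("white",(295,145,325,178)),("pink",(394,162,424,193)),("grey",(436,178,468,210)),("jar",(170,196,202,226))):
    print(n,plane(T,((box[0]+box[2])/2,(box[1]+box[3])/2),.06))
im=cv2.resize(np.hstack([cv2.resize(T["frame"][150:270,200:360],None,fx=3,fy=3),cv2.resize(S["frame"][140:240,280:387],(320,360))]),(800,360))
cv2.imwrite("pics/z0.png",im[:,:,::-1])
E
```

```text
Traceback (most recent call last):
IndexError: list index out of range
```

```bash
python3 - <<'E'
from h import *
T=dict(np.load("pics/top0.npz"));S=dict(np.load("pics/side0.npz"))
h=lambda d,u,v:(d["frame"][v,u],cv2.cvtColor(d["frame"],cv2.COLOR_RGB2HSV)[v,u])
for n,d,u,v in(("red",T,318,245),("redS",S,361,188),("seal",T,304,213),("seal",T,343,215),("knob",T,419,248),("flange",T,405,248),("tub",T,224,195),("wood",T,370,230),("panel",T,245,196),("wall",T,323,213),("knobS",S,400,181),("flS",S,388,186)):print(n,h(d,u,v))
im=np.hstack([cv2.resize(T["frame"][150:270,200:360],None,fx=3,fy=3),cv2.resize(S["frame"][140:240,280:387],(320,360))])
cv2.imwrite("pics/z0.png",im[:,:,::-1])
E
```

```text
red (array([154,  54,  50], dtype=uint8), array([  1, 172, 154], dtype=uint8))
redS (array([142,  11,   5], dtype=uint8), array([  1, 246, 142], dtype=uint8))
seal (array([171, 104,  67], dtype=uint8), array([ 11, 155, 171], dtype=uint8))
seal (array([160,  99,  66], dtype=uint8), array([ 11, 150, 160], dtype=uint8))
knob (array([49, 42, 38], dtype=uint8), array([11, 57, 49], dtype=uint8))
flange (array([157, 161, 163], dtype=uint8), array([100,   9, 163], dtype=uint8))
tub (array([ 76,  93, 143], dtype=uint8), array([112, 119, 143], dtype=uint8))
wood (array([137, 101,  67], dtype=uint8), array([ 15, 130, 137], dtype=uint8))
panel (array([188, 185, 181], dtype=uint8), array([ 17,   9, 188], dtype=uint8))
wall (array([143, 140, 147], dtype=uint8), array([133,  12, 147], dtype=uint8))
knobS (array([10,  7, 12], dtype=uint8), array([138, 106,  12], dtype=uint8))
flS (array([187, 189, 180], dtype=uint8), array([ 37,  12, 189], dtype=uint8))
```

View pics/z0.png

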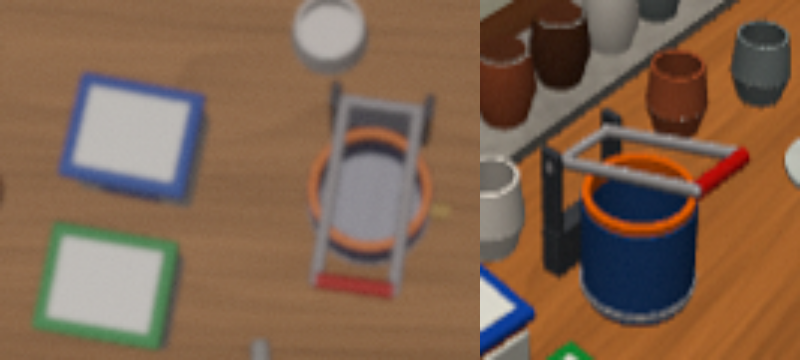

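The crop shows the lever fork slightly raised, its bar towards the robot and the pivot away. The seal is proud.

```bash
python3 - <<'E'
from h import *
T=dict(np.load("pics/top0.npz"));S=dict(np.load("pics/side0.npz"))
def show(n,d,lo,hi,box,z=None):
    c,m=blobs(d,lo,hi,box);c=c[0];r=cv2.minAreaRect(c.astype(np.float32))
    print(n,"n",len(c),"rect",np.array(r[0]),np.array(r[1]),r[2],"world",plane(d,r[0],z) if z is not None else "");return c,np.array(r[0])
rt,a=show("redT",T,[0,145,90],[6,255,255],(295,230,345,260))
rs,b=show("redS",S,[0,180,70],[5,255,255],(340,175,380,205))
print("bar",tri(T,a,S,b))
o,m=blobs(T,[6,138,145],[14,255,255],(298,190,348,238),9)
p=np.vstack([k for k in o if len(k)>5]);W=np.array([plane(T,q,.11)[:2] for q in p],np.float32)
print("seal",cv2.minEnclosingCircle(W),[len(k) for k in o],cv2.fitEllipse(cv2.convexHull(W)))
k,a=show("knobT",T,[0,0,0],[180,255,85],(405,235,435,262),.054)
W=np.array([plane(T,q,.056)[:2] for q in k],np.float32);print(cv2.minEnclosingCircle(W))
_,b=show("knobS",S,[0,0,0],[180,255,70],(388,170,412,194));print(tri(T,a,S,b))
l,_=blobs(T,[0,0,125],[180,60,255],(390,220,450,280));W=np.array([plane(T,q,.022)[:2] for q in l[0]],np.float32)
print("lid",cv2.minEnclosingCircle(W),cv2.fitEllipse(W))
for z in(.1025,.0925):
  b,_=show("tub",T,[105,90,115],[125,255,255],(210,165,280,225),z)
w,_=show("panel",T,[0,0,150],[180,60,255],(220,172,268,214),.1025)
for n,u,v in(("white",310,161),("pink",409,178),("grey",452,194),("jar",185,211),("green",236,245)):
    print(n,plane(T,(u,v),.07))
E
```

```text
redT n 52 rect [317.56 244.58] [23.6174  4.9497] 8.130102157592773 world 
redS n 41 rect [360.8539 186.9663] [ 4.876 19.08 ] 57.9946174621582 world 
bar (array([0.4678, 0.036 , 0.175 ]), np.float64(0.005729999980355327))
seal ((0.5730170607566833, 0.027841920033097267), 0.06042281165719032) [46, 40, 40, 36] ((0.5724242925643921, 0.027660399675369263), (0.11759956926107407, 0.11905403435230255), 164.45388793945312)
knobT n 27 rect [418.5 247.5] [9. 9.] 90.0 world [ 0.4901 -0.2643  0.054 ]
((0.48991167545318604, -0.2639605402946472), 0.015865126624703407)
knobS n 31 rect [398.5 181. ] [10.  9.] 90.0 world 
(array([ 0.4906, -0.2675,  0.0409]), np.float64(0.002296537867276624))
lid ((0.4911925494670868, -0.2669065594673157), 0.06344309449195862) ((0.49125197529792786, -0.2669246196746826), (0.12368792295455933, 0.12393957376480103), 5.2440361976623535)
tub n 141 rect [243.4615 194.6923] [41.5766 34.5164] 11.309932708740234 world [0.6143 0.2656 0.1025]
tub n 141 rect [243.4615 194.6923] [41.5766 34.5164] 11.309932708740234 world [0.6164 0.2674 0.0925]
panel n 114 rect [243.07   194.1324] [35.2706 27.8329] 10.784297943115234 world [0.6159 0.2669 0.1025]
white [0.7376 0.0758 0.07  ]
pink [ 0.6997 -0.2296  0.07  ]
grey [ 0.6565 -0.3621  0.07  ]
jar [0.5615 0.4453 0.07  ]
green [0.4674 0.2808 0.07  ]
```

```bash
cat >> h.py <<'E'
POT=np.array([.5725,.028]);YAW=-.08;TUB=np.array([.6152,.2663]);LID=np.array([.4910,-.2665])
def down(a): return np.array([np.cos(a/2),np.sin(a/2),0,0])  # tool y at angle a-pi/2
def grip(q,yaw=None,r=.192):
    yaw=YAW if yaw is None else yaw
    x=.082-r*np.cos(q);return np.array([POT[0]+x*np.cos(yaw),POT[1]+x*np.sin(yaw),.117+r*np.sin(q)])
def proj(d,P):
    V=np.array(d["view"]);return cv2.projectPoints(np.array([P]),cv2.Rodrigues(V[:3,:3])[0],V[:3,3],np.array(d["mtx"]),np.array([float(d["k1"]),0,0,0]))[0][0,0]
E
python3 - <<'E'
from h import *
from scipy.optimize import least_squares
from bench import kinematics,monitor
T=dict(np.load("pics/top0.npz"));S=dict(np.load("pics/side0.npz"))
f=lambda v:np.r_[proj(T,grip(*v))-[317.56,244.58],proj(S,grip(*v))-[360.85,186.97]]
s=least_squares(f,[.3,-.08]);print(s.x,s.fun,grip(*s.x))
for z in(.11,.10):print("side seal pred",proj(S,[*POT,z]))
o,m=blobs(S,[6,200,140],[14,255,255],(305,175,360,215),3);p=np.vstack([k for k in o if len(k)>5])
W=np.array([plane(S,q,.11)[:2] for q in p],np.float32);print("seal side",cv2.minEnclosingCircle(W),[len(k) for k in o])
up=lambda p,dz:p+[0,0,dz]
for a in(np.pi/2-.08,-np.pi/2-.08):
  for q in(.3,1.0,1.57,1.75): print(a,q,[kinematics.ik(up(grip(q),d),down(a)) for d in(-.019,.06)])
for a in(-.08,np.pi-.08):
  for P in([*LID,.027],[*LID,.25],[*POT,.25],[*POT,.113]): print(a,kinematics.ik(np.array(P),down(a)))
E
```

```text
[ 0.2876 -0.0638] [ 1.0324  0.095  -1.6041  0.2781] [0.4706 0.0345 0.1715]
side seal pred [331.7716 191.8318]
side seal pred [331.6956 194.5046]
seal side ((0.5673248171806335, 0.027201911434531212), 0.06329368054866791) [89, 60, 1]
1.4907963267948965 0.3 [array([-0.1721,  0.2783,  1.7581, -0.    ,  1.1053, -0.0921]), array([-0.1721,  0.1955,  1.6432, -0.    ,  1.303 , -0.0921])]
1.4907963267948965 1.0 [array([-0.1585,  0.3538,  1.3675, -0.    ,  1.4203, -0.0785]), array([-0.1585,  0.3259,  1.2054, -0.    ,  1.6104, -0.0785])]
1.4907963267948965 1.57 [array([-0.1459,  0.5926,  0.9307, -0.    ,  1.6183, -0.0659]), array([-0.1459,  0.6045,  0.713 , -0.    ,  1.8241, -0.0659])]
1.4907963267948965 1.75 [array([-0.1425,  0.6898,  0.7772, -0.    ,  1.6745, -0.0625]), array([-0.1425,  0.7206,  0.5247, -0.    ,  1.8962, -0.0625])]
-1.6507963267948966 0.3 [None, None]
-1.6507963267948966 1.0 [None, None]
-1.6507963267948966 1.57 [None, None]
-1.6507963267948966 1.75 [None, None]
-0.08 [-0.707   0.6248  1.6075 -0.      0.9092  0.9438]
-0.08 [-0.707   0.3753  1.362  -0.      1.4043  0.9438]
-0.08 [-0.1555  0.4083  1.3147 -0.      1.4186  1.4953]
-0.08 [-0.1555  0.5313  1.4994 -0.      1.1109  1.4953]
3.061592653589793 [-0.707   0.6248  1.6075 -0.      0.9092 -2.1978]
3.061592653589793 [-0.707   0.3753  1.362  -0.      1.4043 -2.1978]
3.061592653589793 [-0.1555  0.4083  1.3147 -0.      1.4186 -1.6462]
3.061592653589793 [-0.1555  0.5313  1.4994 -0.      1.1109 -1.6462]
```

```bash
sed -i 's/YAW=-.08/YAW=-.072/' h.py; python3 - <<'E'
from h import *
from bench import env,monitor,eyes
o=down(np.pi/2+YAW);H=np.array([0,0,-env.hold_point_z])
g=grip(.288)+H
env.reach(g+[0,0,.10],o)
env.movel(g,.15);env.close_gripper(25)
s=monitor.sense();print(s["clock"],s["contact_force"],s["finger_gap"],s["gripper_force"])
for q in np.linspace(.288,1.75,9)[1:]:
    env.movel(grip(q)+H,.15);s=monitor.sense();print(round(q,2),s["contact_force"],s["finger_gap"])
env.release();p=s["position"];env.movel(p+[0,0,.07],.2)
d=eyes.grab_frame("side");t=eyes.grab_frame("top");print(monitor.sense()["clock"])
np.savez("pics/s1.npz",**d);np.savez("pics/t1.npz",**t)
cv2.imwrite("pics/v1.png",np.hstack([cv2.resize(d["frame"][90:250,240:440],(400,320)),cv2.resize(t["frame"][100:260,220:420],(400,320))])[:,:,::-1])
E
```

```text
3.6667 [-5.4292 -0.4548  2.7439] 0.17647154079815092 24.86850768327713
0.47 [-11.2902  -2.5648   7.1261] 0.17409035640967988
0.65 [-20.5874  -2.1078  14.8363] 0.1782111284687913
0.84 [-24.3488  -2.5927  26.4994] 0.17982123669707212
1.02 [-13.6046  -4.1766  22.4866] 0.1765332207264985
1.2 [-5.3871 -4.7207 16.043 ] 0.17646139495871754
1.38 [-1.3973 -5.0798  9.1938] 0.17674179923844338
1.57 [ 1.3126 -5.3675  6.3863] 0.17795098854423433
1.75 [ 2.2946 -4.538   4.3872] 0.17389360279984223
8.0167
```

View pics/v1.png

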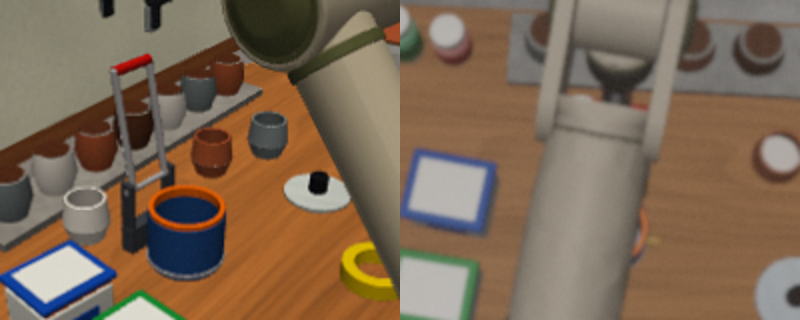

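The lever stands just past upright and clear of everything. The pot's seal is proud, and the lid is undisturbed with its knob at crop (318,182). Force traces put the pot about 1.5 mm nearer the robot than I had it.

```bash
sed -i 's/POT=np.array(\[.5725/POT=np.array([.571/' h.py; python3 - <<'E'
from h import *
from bench import env,monitor,eyes
o=down(YAW);h=.027
p=monitor.sense()["position"];env.movel([.5,-.05,p[2]],.3)
env.reach(np.r_[LID,.13],o)
print("guard",env.movel(np.r_[LID,h],.15,guard=15));s=monitor.sense();print(s["position"],s["contact_force"])
env.close_gripper(70);s=monitor.sense();print(s["clock"],s["contact_force"],s["finger_gap"])
env.movel(np.r_[LID,.22],.2);s=monitor.sense();print(s["contact_force"],s["finger_gap"])
env.movel(np.r_[POT,.22],.25);env.movel(np.r_[POT,.115+h],.15)
d=eyes.grab_frame("side");np.savez("pics/s2.npz",**d);s=monitor.sense();print(s["clock"],s["position"],s["finger_gap"])
cv2.imwrite("pics/v2.png",cv2.resize(d["frame"][120:250,260:420],(800,600))[:,:,::-1])
E
```

```text
guard False
[ 0.4916 -0.2668  0.028 ] [0.047  0.6465 0.7737]
11.7 [-0.2539 -1.377   5.5381] 0.37679746582425455
[-0.0051  0.8255 -2.6697] 0.37705301306419475
14.9 [0.5717 0.0277 0.1433] 0.38245338522389927
```

View pics/v2.png

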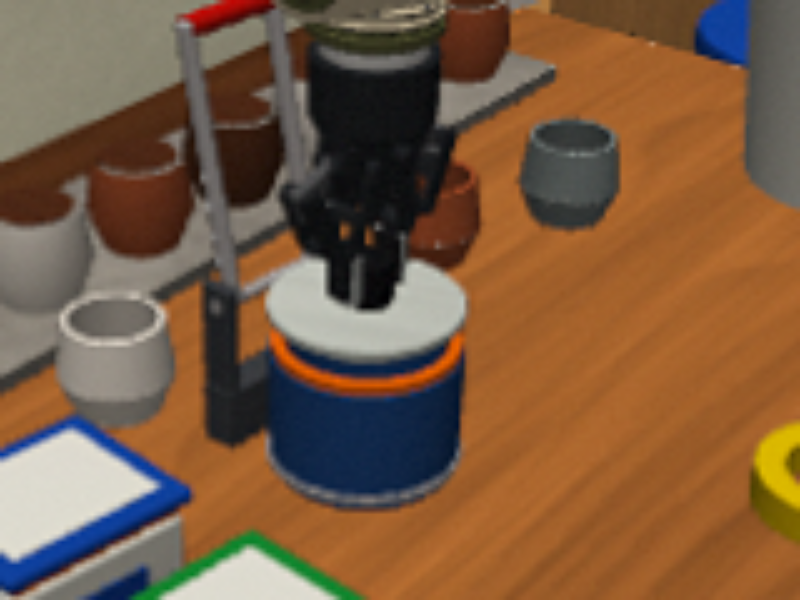

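The lid hangs centred over the seal: both span about x 267–467 in the crop. Now I press it down.

```bash
python3 - <<'E'
from h import *
from bench import env,monitor,eyes
h=.027
def P(t,g):s=monitor.sense();print(t,g,round(s["clock"],2),s["position"],s["contact_force"],s["finger_gap"]);return s
g=env.movel(np.r_[POT,.097+h],.06,guard=30);P("on",g)
g=env.movel(np.r_[POT,.084+h],.04,guard=30);P("press",g)
env.release();env.movel(np.r_[POT,.20],.2)
env.close_gripper(25)
g=env.movel(np.r_[POT,.152],.15,guard=20);P("above",g)
g=env.movel(np.r_[POT,.136],.03,guard=32);P("knob",g)
env.movel(np.r_[POT-[.05,0],.25],.25)
d=eyes.grab_frame("side");np.savez("pics/s3.npz",**d)
cv2.imwrite("pics/v3.png",cv2.resize(d["frame"][120:250,260:420],(800,600))[:,:,::-1])
E
```

```text
on False 15.35 [0.5709 0.028  0.1237] [ 0.371  -0.2521 -3.0825] 0.3770276767943557
press True 15.68 [0.5715 0.028  0.1139] [-2.4029  1.5543  5.2349] 0.37182657203825953
above False 18.07 [0.5712 0.028  0.1526] [ 1.1669 -0.0783  0.8674] -0.00019404256400818657
knob True 18.5 [0.5714 0.028  0.1421] [-2.7275  1.0101  8.3169] 0.004786538805890001
```

View pics/v3.png

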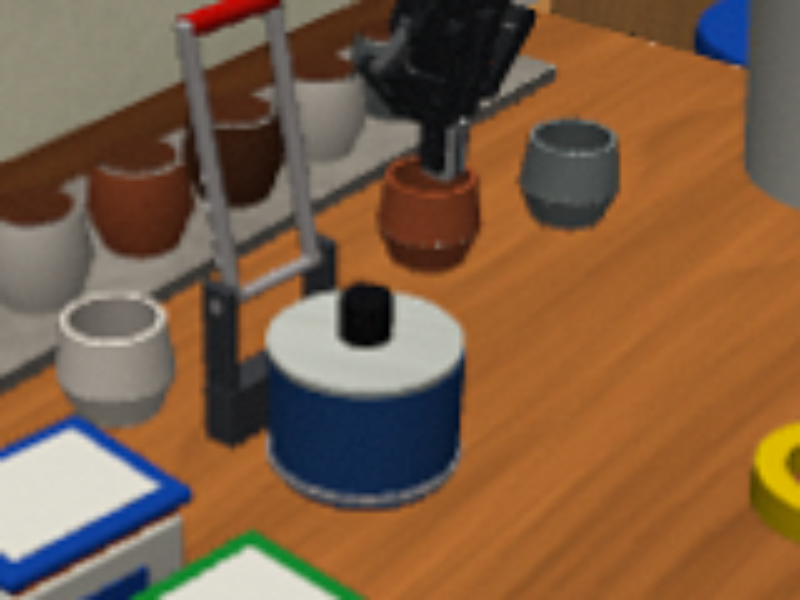

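The lid is home at origin z ≈ 86 mm: no orange shows, and the lever is still up. Next I lower the lever, then do the tub.

```bash
python3 - <<'E'
from h import *
from bench import env,monitor,eyes
def P(t,g=None):s=monitor.sense();print(t,g,round(s["clock"],2),s["position"],s["contact_force"],round(s["finger_gap"],3))
o=down(np.pi/2+YAW);H=np.array([0,0,-env.hold_point_z])
p=monitor.sense()["position"];env.movel([p[0]-.02,p[1],.36],.25);env.release()
g=grip(1.75)+H
env.reach(g+[0,0,.075],o)
print(env.movel(g,.15,guard=20));env.close_gripper(25);P("grip")
for q in np.linspace(1.75,.38,9)[1:]:
    env.movel(grip(q)+H,.15);P(round(q,2))
env.release();p=monitor.sense()["position"];env.movel(p+[0,0,.07],.2);env.close_gripper(25)
U=np.array([0,0,.008])
print(env.movel(grip(.38)+U+[0,0,.01],.15,guard=20))
for q in(.25,.12,.03,-.03):
    g=env.movel(grip(q)+U,.06,guard=30);P(q,g)
    if g:break
env.movel(monitor.sense()["position"]+[0,0,.09],.2)
d=eyes.grab_frame("side");t=eyes.grab_frame("top");np.savez("pics/s4.npz",**d)
cv2.imwrite("pics/v4.png",cv2.resize(d["frame"][120:250,260:420],(800,600))[:,:,::-1]);P("end")
E
```

```text
False
grip None 23.21 [0.6871 0.0196 0.2875] [1.5791 0.2092 2.6259] 0.178
1.58 None 23.57 [0.6541 0.0224 0.2907] [-1.2992  2.0898  2.1823] 0.181
1.41 None 23.94 [0.6222 0.025  0.288 ] [-1.7595  6.3764  3.4868] 0.179
1.24 None 24.31 [0.5906 0.0274 0.2799] [-1.067   7.5986  1.4518] 0.179
1.06 None 24.68 [0.5606 0.0297 0.2662] [-3.0688  7.643   1.803 ] 0.174
0.89 None 25.04 [0.5333 0.0317 0.2477] [-1.5375  9.3238  1.104 ] 0.175
0.72 None 25.41 [0.5098 0.0334 0.2247] [-0.8593  9.3705 -1.1885] 0.177
0.55 None 25.77 [0.4905 0.0347 0.1982] [ 0.7741  9.6455 -2.3044] 0.174
0.38 None 26.14 [0.476  0.0357 0.1688] [ 1.2762  9.4931 -2.3811] 0.18
False
0.25 False 29.19 [0.4675 0.0354 0.1726] [-0.0278  0.3509  0.9379] 0.003
0.12 False 29.76 [0.4626 0.0358 0.1479] [-0.1827 -0.0988  0.3315] 0.002
0.03 False 30.2 [0.4612 0.0359 0.1304] [-0.6753  0.6644  0.9979] 0.0
-0.03 True 30.43 [0.4624 0.0358 0.1245] [-9.0515  0.725  20.9604] 0.001
end None 31.14 [0.4618 0.0359 0.2128] [-0.068   0.6198 -0.3004] -0.003
```

View pics/v4.png

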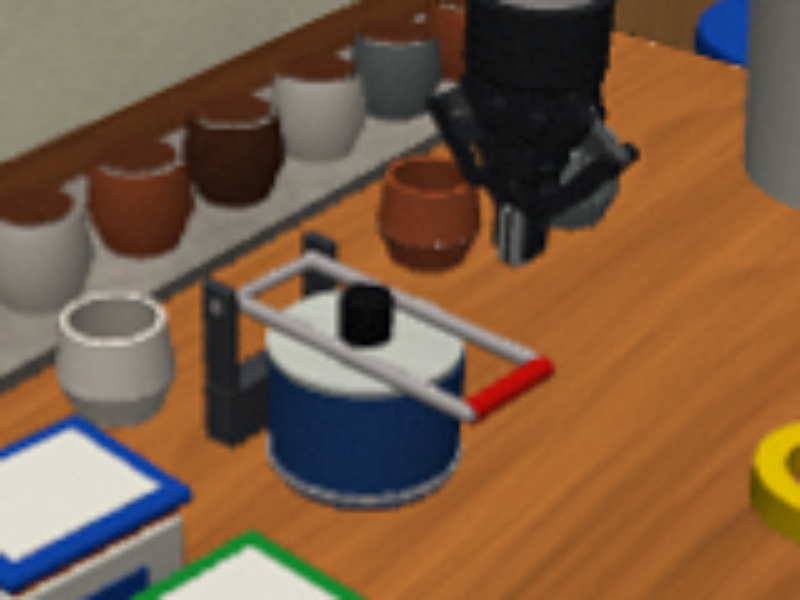

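The lever lies level over the home lid: the tip stopped at 124.5 mm, which is the top of a level cross bar. Now the tub lid.

```bash
python3 - <<'E'
from h import *
from bench import env,monitor,eyes
def P(t,g=None):s=monitor.sense();print(t,g,round(s["clock"],2),s["position"],s["contact_force"],round(s["finger_gap"],3))
env.reach(np.r_[TUB,.2],down(np.pi/2+.3))
g=env.movel(np.r_[TUB,.106],.15,guard=20);P("above",g)
g=env.movel(np.r_[TUB,.087],.04,guard=30);P("press",g)
env.movel(np.r_[TUB,.25],.2);env.reach([.35,-.2,.3],down(np.pi/2));env.release();P("end")
d=eyes.grab_frame("side");t=eyes.grab_frame("top")
cv2.imwrite("pics/v5.png",np.hstack([cv2.resize(d["frame"][130:310,210:410],(400,360)),cv2.resize(t["frame"][130:280,160:480],(400,360))])[:,:,::-1])
E
```

```text
above False 32.99 [0.6158 0.2661 0.1074] [ 0.3481 -0.4149 -0.2559] 0.005
press True 33.43 [0.6162 0.2666 0.0921] [-1.968  -0.8616  6.2779] 0.001
end None 37.1 [ 0.35 -0.2   0.3 ] [-0.1557  0.1988 -0.1184] 1.002
```

View pics/v5.png

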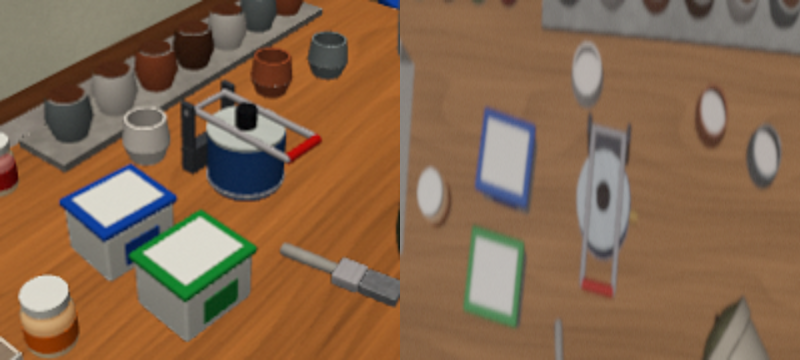

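The blue tub lid is down with no orange band. The pot is closed, the lever is level, and the cups and jar haven't moved.

```bash
python3 -c "
from bench import job;print(job.hand_in())"
```

```text
the job is handed in; nothing more can be done
None
```

I handed the job in at about 37 s on the robot clock: the pot lid is pressed home with the lever level over it, the blue tub lid is fully down, the cups and jar stand where they were, and the gripper is open and clear.

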